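Clamp the film through the guard window and start the cycle

TASK

Reach down through the window of the yellow guard and press the red lever pad all the way down, so that the film is clamped and the lever stays down, without touching the guard. Then press the green start button on the grey control box right in and let it go. Push only, with the fingertips: do not raise the lever, do not press the red stop button, and leave the loose things on the bench where they are.

Things in the scene. Friction and masses are not known exactly. Their poses are not given: they have to be found in the camera images.
- guard: Yellow guard over the clamp, fixed, not to be touched. Origin on the table below its window's centre; x points from the window to the lever's hinge (away from the robot), z up. Level top plate 6 mm thick, upper face 150 mm up, x -94 to +124, y -92 to +92 mm, on corner posts with side bars. The window is a square hole in it, 96 x 96 mm, centred on the origin, sides along x and y.
- guard_window (a point): Centre of the guard's square window, level with the upper face of the plate (150 mm above the table).
- lever_pad (a point): Centre of the upper face of the red square lever pad (46 x 46 x 10 mm) that is pressed; it moves with the lever. Seen from above it lies in the middle of the window. It is 142 mm above the table at joint value 0 and about 120 mm when fully down, 30 mm below the plate's upper face.
- clamp (a joint): Angle of the clamp lever, rad: grows as the pad is pressed down; 0 is up, 0.22 the lower stop (fully down); it can also be raised to -0.08. Starts between 0 and 0.06. Level hinge along the guard's y, 100 mm from the pad towards the guard's +x, 118 mm above the table. Stiff by friction: about 6 N on the pad moves it, and it stays where it is left.
- panel: Grey control box, fixed, 110 x 170 x 45 mm (x, y, z). Origin under its centre on the table; green button 42 mm from the centre towards its +y, red button 42 mm towards its -y.
- start_top (a point): Centre of the top face of the green start button (round, 32 mm across), out; pressed straight down; moves with the button.
- start (a joint): How far the green button is pressed in, m: 0 out, 0.006 right in. A spring returns it; about 5 N presses it right in.
- stop_top (a point): Centre of the top face of the red stop button (same size), beside the green one; not to be pressed.
- stop (a joint): How far the red stop button is pressed in, m: 0 out, 0.006 right in.
- tape: Loose roll of masking tape lying flat, 84 mm across, 25 mm high; origin under its centre. Bystander.
- tin: Loose tin, 84 mm across, 100 mm high; origin under its centre. Bystander.
- jar: Loose jar, 66 mm across, 90 mm high; origin under its centre. Bystander.
- scraper: Loose flat scraper lying on the table; origin under its middle, handle towards its -x. Bystander.
- driver: Loose screwdriver lying on the table; origin under its middle, handle towards its -x. Bystander.
- rule: Loose wooden straightedge, 35 x 300 x 14 mm (x, y, z); origin under its centre. Bystander.
- cup: Loose white plastic cup standing up, 72 mm across, 85 mm high; origin under its centre. Bystander.

How it is judged:
By the outcome, as a careful person would: the job done as asked, in the order asked, and still so for the second after the job is handed in, with the robot touching nothing.
It also fails if it takes over 45 s, if anything falls off the work surface, if the arm or the gripper's body presses on something with over 40 N, if the wrist force passes 120 N, or if a joint passes its speed limit or range.

ROBOT

A 6-joint arm with a two-finger parallel gripper is mounted at the origin on the work surface. World frame = base frame: x ahead of the robot, y to its left, z up, the work surface at z = 0. Lengths are in m, angles in rad, forces in N, time in s.
With the tool pointing down it reaches from about 0.3 to 0.875 m from the base axis. Payload 6.4 kg.
Tool frame: the origin (TCP) lies between the finger pads; the fingertips stand ctrl.tip_reach ahead of it and the grasp point (between the pads) lies 11 mm behind it (ctrl.tip_reach is the distance from the TCP to the fingertips, in m); z points along the fingers, x is the direction in which the jaws open and shut, and the axes are right-handed (so a half turn about z gives the same grasp; the last joint's range is limited). The gripper opens to 85 mm and grips with 20 to 120 N. Pads are 22 mm wide; open, the fingers measure 114 mm over their backs; the gripper's body (76 mm by 85 mm) begins 54 mm behind the grasp point. The pads swing forward as they close: fully open they stand 13 mm farther back than shut.
Start: joints at [-1.523, 0.181, 1.607, -0, 1.354, -0.206], TCP at [0.144, -0.557, 0.239] pointing down, gripper open.
Joint ranges: [-2.99, 2.99], [-0.89, 2.07], [0.3, 2.58], [-1.14, 4.28], [0, 2.63], [-3.12, 3.12]. Speed limits (rad/s): [2.57, 2.57, 3.01, 3.14, 3.14, 3.14].

INTERFACE

Orientations are given as a unit quaternion [w, x, y, z].
In Python, from bench import telemetry, viewer, ticket, nets, ctrl gives the robot as it stands.
- The arm moves only by the tool step_arm, never from a script. Its argument "plan" is a list of rows, each a list of 2 entries, a list of its own where there are three numbers: the shift along the tool's x, y, z in m, then the turn, a rotation vector about the tool's x, y, z in degrees. A call has 1 to 5 rows; each row is the pose to reach, as a shift and turn from the pose commanded when the call began, along the tool's axes at that moment; what a row does not reach only later rows make up. A row lasts 1/10 s, in which the tool goes at most 50 mm and 8.59 degrees, less where a joint would pass 70% of its speed; a pose out of reach is approached as far as the arm can. A call with a gripper value outside its range is refused whole. "fingers" is the opening in per cent of the stroke, from 0 (shut) to 100 (fully open), set as the call begins (left out, the last holds). The fingers move at their own pace and stop on an object; the grip force is fixed at half the most. Time passes only in rows, so rows that repeat a pose let the fingers close. It gives the time, the measured TCP pose, the force and the opening at its end, in the units of the state.
- telemetry.get_obs(): the state, without advancing time (a new reading comes with each control period).
- viewer.camera(name): name is "scene" or "top" or "wrist"; returns the picture (400x640x3 uint8, red, green, blue); there is no depth.
- viewer.get_calibration(name): a dict with "K" (3x3 intrinsics, pixels), "origin" and "orientation" of the camera in the world. Camera axes: x right, y up, looking along -z (the intrinsics and any distortion apply to the point x, -y, -z); pixel columns grow to the right and rows downward; lengths in m; the calibration is good to about 2 mm. A picture is of the moment at which its call begins: read the wrist's pose just before it. get_calibration takes no time and is no camera call; for the wrist camera it gives the pose at the moment of the call.
- ticket.hand_in(): hands the job in, once; it reports no verdict.
Trained networks look in the newest picture that a camera, given by its name, has taken for a name from the list of things; names that differ only in an ending like _2 or _b are one class to them, and where a whole thing is asked for, a point or a joint stands for the part that bears it (a point fixed in the world has none). Each returns a list of dicts, best first, with "score" (0 to 1); they miss things now and then, are a little off and sometimes report something else, mostly with a low value. They report only what shows in the picture. A call takes as long as a camera call.
- nets.boxes_of(thing, camera): "extent" ([left, top, right, bottom] in pixels, round what is visible of it).
The state is a dict: "time_s": time; "q": joint angles; "dq": joint speeds; "joint_efforts": joint torques, N m; "eef_pos": TCP position; "eef_rot": TCP orientation; "wrist_force": force on the tool from outside, world axes, zero at the start; "torque": the same for the moment, N m; "opening": opening from 0.0 (shut) to 1.0 (fully open).
Only numpy, scipy, OpenCV 4.12 (cv2) and the standard library are available. Lean on these libraries where they do the work, as an engineer would, in place of code of your own. Each camera call takes 0.05 s, during which the arm holds its last target.

## Working session

There is one attempt and no reset: what is moved stays moved. The work goes in short steps, Python scripts to look and compute and a tool call to move; the robot and the scene stay as the last step left them, time stands still between calls to the robot, and variables do not carry over. Pictures are saved under pics/ and viewed, and the job is handed in when it is done.

Besides the shell and the picture viewer there is one more tool, called after "Emit:" as name(argument=value, ...), one argument or row to a line, values as JSON. step_arm: Moves the arm, as the interface text tells. Its arguments: {"type":"object","properties":{"plan":{"type":"array"},"fingers":{"type":"number"}},"required":["plan"]}

```bash
mkdir -p pics; ls; python3 - <<'E'
from bench import telemetry, viewer, ticket, nets, ctrl
import cv2, numpy as np
print(telemetry.get_obs(), ctrl.tip_reach)
for n in ["scene","top","wrist"]:
    im=viewer.camera(n); cv2.imwrite(f"pics/{n}0.png",im[:,:,::-1])
    c=viewer.get_calibration(n); print(n,c)
    for t in ["guard","lever_pad","panel","start_top","stop_top"]:
        print(t,[(d["score"],d["extent"]) for d in nets.boxes_of(t,n)][:2])
E
```

```text
pics
{'time_s': 0.0, 'q': array([-1.52330685e+00,  1.81565874e-01,  1.60802879e+00, -4.61662769e-05,
        1.35382312e+00, -2.06303348e-01]), 'dq': array([-0.00105678,  0.00057842, -0.0009566 , -0.00050162,  0.00044418,
       -0.00091477]), 'joint_efforts': array([-2.60633287e-04, -4.44863999e+01, -3.51336157e+01, -2.24174860e-04,
        9.08530637e-03,  3.73162425e-05]), 'eef_pos': array([ 0.14434334, -0.55600839,  0.23836015]), 'eef_rot': array([-6.79812892e-04,  7.90912669e-01, -6.11928359e-01, -6.09213024e-04]), 'wrist_force': array([0.22079244, 0.08934034, 0.60404679]), 'torque': array([-0.02061708, -0.00328789, -0.05107621]), 'opening': 1.0057584489829117} 0.008
scene {'K': array([[415.88411062,   0.        , 320.52729105],
       [  0.        , 415.88411062, 208.14345202],
       [  0.        ,   0.        ,   1.        ]]), 'origin': array([1.18710088, 0.37807049, 1.2690532 ]), 'orientation': array([0.48407875, 0.14003139, 0.23992481, 0.82975603])}
guard [(0.71, [214.6, 147.7, 296.5, 233.3])]
lever_pad []
panel [(0.88, [357.5, 219.8, 417.0, 271.2])]
start_top [(0.43, [393
[... 303 characters left out ...]
ntation': array([ 0.709757  ,  0.06849685, -0.05959141, -0.69857143])}
guard [(0.45, [222.6, 202.6, 280.5, 242.5])]
lever_pad [(0.77, [395.4, 196.7, 410.9, 217.0])]
panel [(0.63, [223.0, 204.0, 280.0, 245.3])]
start_top [(0.28, [259.5, 220.2, 268.0, 232.9]), (0.27, [476.8, 208.6, 506.8, 230.9])]
stop_top [(0.5, [259.3, 220.5, 267.9, 234.6])]
wrist {'K': array([[301.28090813,   0.        , 320.59432969],
       [  0.        , 301.28090813, 196.40083409],
       [  0.        ,   0.        ,   1.        ]]), 'origin': array([ 0.22616467, -0.53486845,  0.37367729]), 'orientation': array([ 0.77991271, -0.13094252,  0.10171902, -0.60352586])}
guard []
lever_pad []
panel []
start_top []
stop_top []
```

View pics/scene0.png

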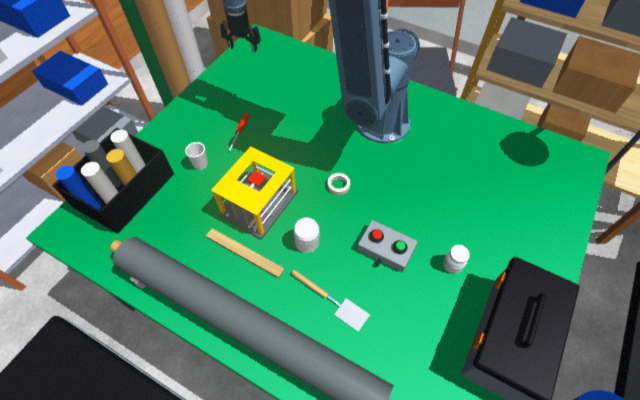

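View pics/top0.png

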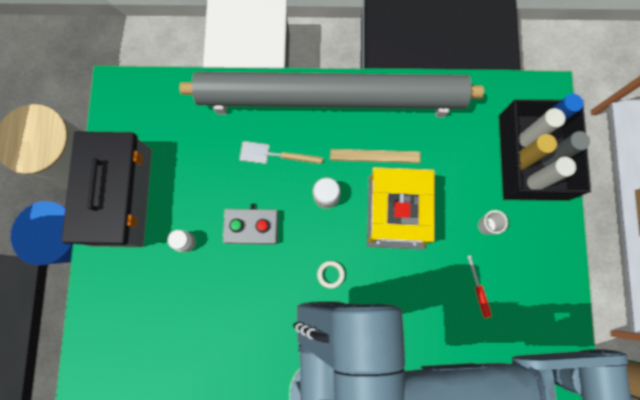

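View pics/wrist0.png

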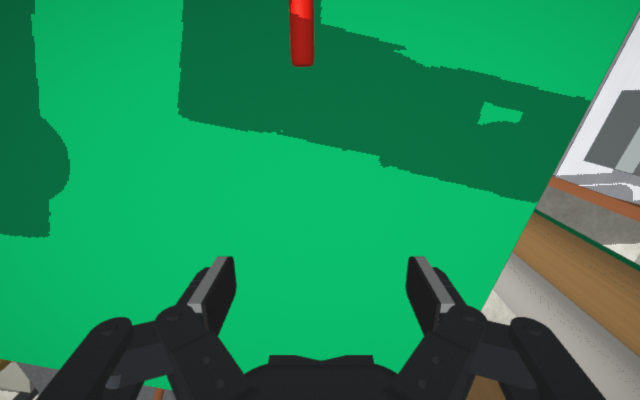

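```bash
cat > h.py <<'E'
import numpy as np, cv2
from scipy.spatial.transform import Rotation as R
from bench import telemetry, viewer, nets, ctrl
def RR(q): return R.from_quat([q[1],q[2],q[3],q[0]]).as_matrix()
def ray(c,u,v):
    K=c["K"]; d=np.array([(u-K[0,2])/K[0,0],-(v-K[1,2])/K[1,1],-1.0]); return RR(c["orientation"])@d
def onz(c,u,v,z):
    d=ray(c,u,v); o=c["origin"]; return o+d*(z-o[2])/d[2]
def proj(c,p):
    q=RR(c["orientation"]).T@(np.asarray(p)-c["origin"]); K=c["K"]
    return np.array([K[0,2]+K[0,0]*q[0]/-q[2], K[1,2]+K[1,1]*(-q[1])/-q[2]])
E
python3 - <<'E'
from h import *
c=viewer.get_calibration("top"); s=viewer.get_calibration("scene")
def cen(im,f,box):
    x0,y0,x1,y1=box; h=im[y0:y1,x0:x1].astype(int); m=f(h[...,0],h[...,1],h[...,2]); 
    v,u=np.nonzero(m); return u.mean()+x0,v.mean()+y0,len(u),m.astype(np.uint8)
red=lambda r,g,b:(r>120)&(g<80)&(b<80)
grn=lambda r,g,b:(g>100)&(r<80)&(b<110)
yel=lambda r,g,b:(r>150)&(g>120)&(b<80)
T=cv2.imread("pics/top0.png")[:,:,::-1]; S=cv2.imread("pics/scene0.png")[:,:,::-1]
for nm,f,bt,bs,z in [("pad",red,(380,185,425,225),(240,165,275,192),.138),("stop",red,(250,212,275,240),(366,225,390,246),.055),("start",grn,(228,218,245,234),(392,240,408,252),.055)]:
    a=cen(T,f,bt); b=cen(S,f,bs)
    pa=onz(c,a[0],a[1],z); pb=onz(s,b[0],b[1],z)
    A=[];B=[]
    for cc,(u,v) in((c,a[:2]),(s,b[:2])):
        d=ray(cc,u,v); d/=np.linalg.norm(d); P=np.eye(3)-np.outer(d,d); A.append(P);B.append(P@cc["origin"])
    tri=np.linalg.solve(sum(A),sum(B))
    print(nm,a[:3],b[:3],pa,pb,tri)
u,v,n,m=cen(T,yel,(355,155,450,255))
cs=max(cv2.findContours(m,0,2)[0],key=cv2.contourArea)
print("yel",u,v,n,cv2.minAreaRect(cs))
for p in cv2.boxPoints(cv2.minAreaRect(cs)): print(onz(c,p[0]+355,p[1]+155,.15))
cv2.imwrite("pics/z.png",np.hstack([cv2.resize(T[155:255,355:455,::-1],(400,400),interpolation=2),cv2.resize(T[185:265,215:295,::-1],(400,400),interpolation=2)]))
cv2.imwrite("pics/z2.png",np.hstack([cv2.resize(S[140:240,205:305,::-1],(400,400),interpolation=2),cv2.resize(S[210:280,350:420,::-1],(400,400),interpolation=2)]))
E
```

```text
pad (np.float64(401.86507936507934), np.float64(209.4325396825397), 252) (np.float64(256.2919254658385), np.float64(178.01863354037266), 161) [ 0.56682071 -0.22237307  0.138     ] [ 0.56764712 -0.22065433  0.138     ] [ 0.56686761 -0.22213986  0.13624255]
stop (np.float64(261.75257731958766), np.float64(225.0721649484536), 97) (np.float64(376.80281690140845), np.float64(233.94366197183098), 71) [0.52411993 0.21470303 0.055     ] [0.51622412 0.21370647 0.055     ] [0.52229362 0.21415998 0.06521074]
start (np.float64(236.05), np.float64(224.45), 60) (np.float64(400.34177215189874), np.float64(245.20253164556962), 79) [0.52487406 0.29758121 0.055     ] [0.516301   0.29865091 0.055     ] [0.52274903 0.29746165 0.06509403]
yel 402.9688784497945 202.78802113916618 3406 ((47.088619232177734, 49.94892120361328), (63.042938232421875, 73.35713195800781), 1.005086064338684)
[ 0.46736623 -0.12415377  0.15      ]
[ 0.693318  -0.1283766  0.15     ]
[ 0.69249207 -0.32118411  0.15      ]
[ 0.46699989 -0.31149933  0.15      ]
```

View pics/z.png

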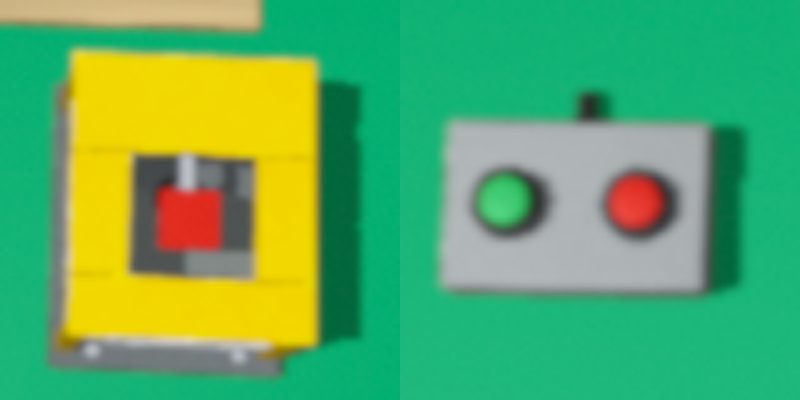

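View pics/z2.png

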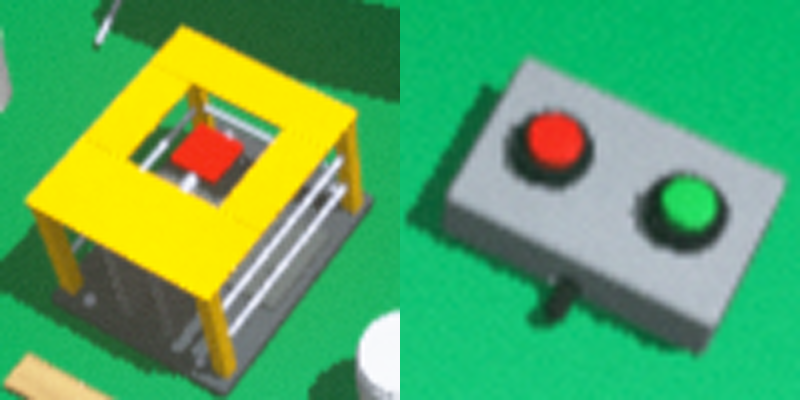

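```bash
cat >> h.py <<'E'
def go(target,yawx=None):
    o=telemetry.get_obs(); M=RR(o["eef_rot"]); x=M[:,0]
    out=M.T@(np.array(target)-o["eef_pos"])
    yaw=np.degrees(np.arctan2(x[1],x[0]))
    print("t",round(o["time_s"],2),"pos",o["eef_pos"].round(4),"yaw x",yaw.round(2),"tilt",M[:,2].round(4),"F",o["wrist_force"].round(2),"open",round(o["opening"],3))
    if yawx is not None:
        a=np.radians(yawx); X=np.array([np.cos(a),np.sin(a),0]);Z=np.array([0,0,-1.]);D=np.c_[X,np.cross(Z,X),Z]
        print("turn",np.degrees(R.from_matrix(M.T@D).as_rotvec()).round(2))
    print("shift mm",(1e3*out).round(1))
E
python3 - <<'E'
from h import *
c=viewer.get_calibration("top")
f=lambda a,b:(355+(a+.5)/4-.5,155+(b+.5)/4-.5)
W=[(132,153),(255,158),(253,278),(129,273)]
for p in W+[(70,52),(318,60),(316,345)]: print(onz(c,*f(*p),.15).round(4))
print(np.mean([onz(c,*f(*p),.15) for p in W],0))
# panel edge
g=lambda a,b:(215+(a+.5)/5-.5,185+(b+.5)/5-.5)
for p in [(46,122),(308,126)]: print(onz(c,*g(*p),.045))
go([.45,-.22,.29],-92)
E
```

```text
[ 0.6151 -0.178   0.15  ]
[ 0.6126 -0.2711  0.15  ]
[ 0.5206 -0.2678  0.15  ]
[ 0.523 -0.175  0.15 ]
[ 0.6937 -0.1312  0.15  ]
[ 0.69   -0.3207  0.15  ]
[ 0.4709 -0.3136  0.15  ]
[ 0.5678083  -0.22298173  0.15      ]
[0.57651791 0.34218596 0.045     ]
[0.57642015 0.17112904 0.045     ]
t 0.9 pos [ 0.1444 -0.5566  0.2393] yaw x -75.45 tilt [-0.  0. -1.] F [ 0.87  0.47 -0.79] open 1.003
turn [ 0.    0.   16.55]
shift mm [-249.  -380.3  -50.7]
```

Emit:
step_arm(
  plan=[
    [[-0.02,-0.032,-0.03],[0,0,3]],
    [[-0.048,-0.072,-0.05],[0,0,6]],
    [[-0.075,-0.114,-0.05],[0,0,9]],
    [[-0.102,-0.155,-0.05],[0,0,13]],
    [[-0.129,-0.196,-0.05],[0,0,16.5]],
  ],
  fingers=0,
)

```text
time_s: 1.4
eef_pos: [0.3022, -0.3816, 0.2897]
eef_rot: [-0.0, -0.694, 0.72, -0.001]
wrist_force: [1.4, -0.9, -0.5]
opening: 0.142
```

```bash
python3 -c "
from h import *
go([.45,-.22,.29],-92)"
```

```text
t 1.4 pos [ 0.3022 -0.3816  0.2897] yaw x -92.16 tilt [ 6.e-04 -1.e-03 -1.e+00] F [ 1.39 -0.95 -0.47] open 0.142
turn [-0.04 -0.05 -0.16]
shift mm [-167.  -141.6   -0.3]
```

Emit:
step_arm(
  plan=[
    [[-0.033,-0.028,0],[0,0,0]],
    [[-0.067,-0.057,0],[0,0,0]],
    [[-0.1,-0.085,0],[0,0,0]],
    [[-0.134,-0.113,0],[0,0,0]],
    [[-0.165,-0.14,0],[0,0,0]],
  ],
)

```text
time_s: 1.9
eef_pos: [0.4479, -0.2212, 0.2896]
eef_rot: [0.0, -0.695, 0.719, -0.0]
wrist_force: [-0.1, -0.4, 0.6]
opening: 0.002
```

Emit:
step_arm(
  plan=[
    [[0,0,0],[0,0,0]],
    [[0,0,0],[0,0,0]],
  ],
)

```text
time_s: 2.1
eef_pos: [0.4471, -0.2223, 0.2893]
eef_rot: [-0.0, -0.696, 0.718, 0.0]
wrist_force: [0.5, -0.3, 0.0]
opening: 0.001
```

```bash
python3 - <<'E'
from h import *
c=viewer.get_calibration("wrist"); im=viewer.camera("wrist"); cv2.imwrite("pics/w1.png",im[:,:,::-1])
import pickle; pickle.dump(c,open("w1.pkl","wb"))
print(c["origin"]); go([.5667,-.2225,.22],-92)
for p in [(.5667,-.2225,.15),(.5667,-.2225,.138)]: print(proj(c,p))
E
```

```text
[ 0.53157576 -0.22439199  0.42360206]
t 2.15 pos [ 0.4466 -0.2231  0.2892] yaw x -91.92 tilt [-5.e-04 -4.e-04 -1.e+00] F [-0.9  -0.33 -0.02] open 0.0
turn [ 0.03 -0.02  0.08]
shift mm [  -4.6 -120.1   69.2]
[317.03415423  46.71966093]
[317.19503432  48.70484272]
```

View pics/w1.png

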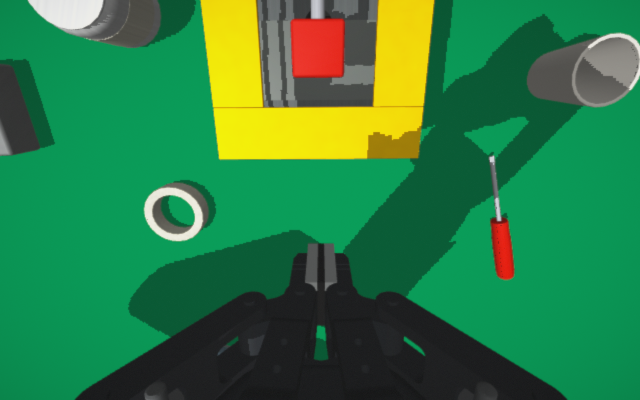

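```bash
python3 - <<'E'
from h import *
import pickle; c=pickle.load(open("w1.pkl","rb"))
for p in [(263,107),(373,107),(219,158.5),(419.5,158.5)]: print(onz(c,*p,.15).round(4))
im=cv2.imread("pics/w1.png")[:,:,::-1].astype(int)[:110,250:400]
m=(im[...,0]>120)&(im[...,1]<80); v,u=np.nonzero(m); print(u.min()+250,u.max()+250,v.min(),v.max())
for p in [(292,19),(344,18),(293,77),(344,76)]: print([onz(c,*p,z).round(4) for z in (.142,.13)])
o=telemetry.get_obs(); 
for z in (.008,.014,.02): print(proj(c,o["eef_pos"]+[0,0,-z]))
E
```

```text
[ 0.5208 -0.1737  0.15  ]
[ 0.5177 -0.2696  0.15  ]
[ 0.4767 -0.1289  0.15  ]
[ 0.4708 -0.3135  0.15  ]
291 344 19 77
[array([ 0.5889, -0.2026,  0.142 ]), array([ 0.5914, -0.2017,  0.13  ])]
[array([ 0.5883, -0.2453,  0.142 ]), array([ 0.5907, -0.2462,  0.13  ])]
[array([ 0.5446, -0.2007,  0.142 ]), array([ 0.5452, -0.1997,  0.13  ])]
[array([ 0.544, -0.245,  0.142]), array([ 0.5446, -0.2459,  0.13  ])]
[323.2715418  258.88172495]
[323.18478125 253.24934744]
[323.10368456 247.98466027]
```

Emit:
step_arm(
  plan=[
    [[-0.001,-0.04,0],[0,0,0]],
    [[-0.003,-0.08,0.02],[0,0,0]],
    [[-0.004,-0.118,0.06],[0,0,0]],
    [[-0.004,-0.118,0.06],[0,0,0]],
    [[-0.004,-0.118,0.06],[0,0,0]],
  ],
)

```text
time_s: 2.65
eef_pos: [0.5635, -0.2238, 0.2269]
eef_rot: [-0.001, -0.694, 0.72, 0.002]
wrist_force: [0.1, -0.2, 0.8]
opening: -0.001
```

```bash
python3 -c "
from h import *
for i in range(3): viewer.camera('wrist'); go([.565,-.223,.17],-92)
cv2.imwrite('pics/s2.png',cv2.resize(viewer.camera('scene')[120:260,180:340,::-1],(800,600)))
"
```

```text
t 2.7 pos [ 0.5639 -0.2242  0.2291] yaw x -92.04 tilt [-1.3e-03  3.0e-04 -1.0e+00] F [ 0.08 -1.03 -0.04] open 0.002
turn [ 0.08  0.01 -0.04]
shift mm [-1.2 -1.1 59.1]
t 2.75 pos [ 0.5643 -0.2243  0.2306] yaw x -92.05 tilt [ 9.0e-04 -1.1e-03 -1.0e+00] F [-0.53 -0.1   0.7 ] open 0.001
turn [-0.05 -0.06 -0.05]
shift mm [-1.4 -0.6 60.6]
t 2.8 pos [ 0.5645 -0.2243  0.2314] yaw x -92.05 tilt [ 0.0023 -0.0019 -1.    ] F [-0.18  0.18  0.66] open -0.0
turn [-0.14 -0.1  -0.05]
shift mm [-1.4 -0.3 61.4]
```

View pics/s2.png

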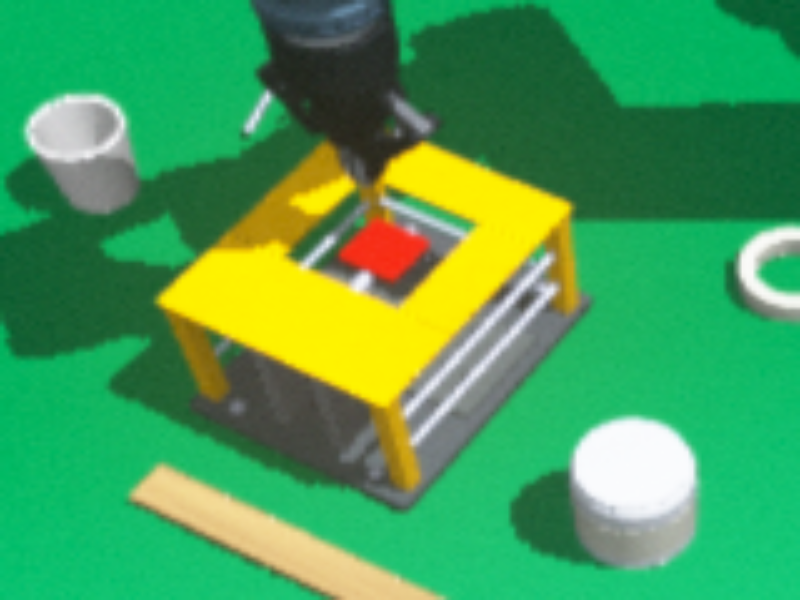

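The tip is in the air above the window, the pad centred beneath it at about (385,250) in the crop.

Emit:
step_arm(
  plan=[
    [[-0.001,0,0.02],[0,0,0]],
    [[-0.001,0,0.04],[0,0,0]],
    [[-0.001,0,0.06],[0,0,0]],
    [[-0.001,0,0.07],[0,0,0]],
    [[-0.001,0,0.07],[0,0,0]],
  ],
)

```text
time_s: 3.35
eef_pos: [0.5641, -0.222, 0.1592]
eef_rot: [-0.0, -0.695, 0.719, 0.0]
wrist_force: [0.5, -0.1, -0.2]
opening: 0.003
```

Emit:
step_arm(
  plan=[
    [[0,0,0.005],[0,0,0]],
    [[0,0,0.01],[0,0,0]],
    [[0,0,0.01],[0,0,0]],
  ],
)

```text
time_s: 3.65
eef_pos: [0.5649, -0.2219, 0.1493]
eef_rot: [0.0, -0.695, 0.719, -0.0]
wrist_force: [-0.1, -0.5, 0.7]
opening: -0.005
```

Emit:
step_arm(
  plan=[
    [[0,0,0.005],[0,0,0]],
    [[0,0,0.01],[0,0,0]],
    [[0,0,0.01],[0,0,0]],
  ],
)

```text
time_s: 3.95
eef_pos: [0.5645, -0.2222, 0.1391]
eef_rot: [-0.0, -0.695, 0.719, 0.0]
wrist_force: [0.1, 0.3, 1.4]
opening: 0.003
```

Emit:
step_arm(
  plan=[
    [[0,0,0.003],[0,0,0]],
    [[0,0,0.005],[0,0,0]],
    [[0,0,0.005],[0,0,0]],
  ],
)

```text
time_s: 4.25
eef_pos: [0.5646, -0.2221, 0.1344]
eef_rot: [-0.0, -0.695, 0.719, 0.0]
wrist_force: [-3.2, -0.4, 2.9]
opening: 0.002
```

```bash
python3 -c "
from h import *
cv2.imwrite('pics/s3.png',cv2.resize(viewer.camera('scene')[120:260,180:340,::-1],(800,600)))
go([.565,-.223,.13])
cv2.imwrite('pics/w3.png',viewer.camera('wrist')[:,:,::-1])
"
```

```text
t 4.3 pos [ 0.5648 -0.2221  0.1344] yaw x -91.96 tilt [-4.e-04 -2.e-04 -1.e+00] F [-2.81 -0.27  3.2 ] open 0.004
shift mm [ 0.9 -0.3  4.4]
```

View pics/s3.png

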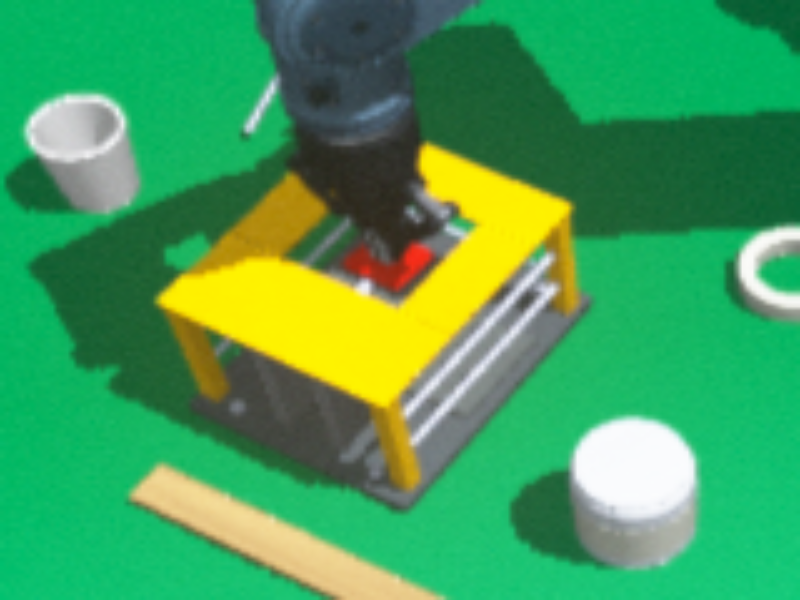

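View pics/w3.png

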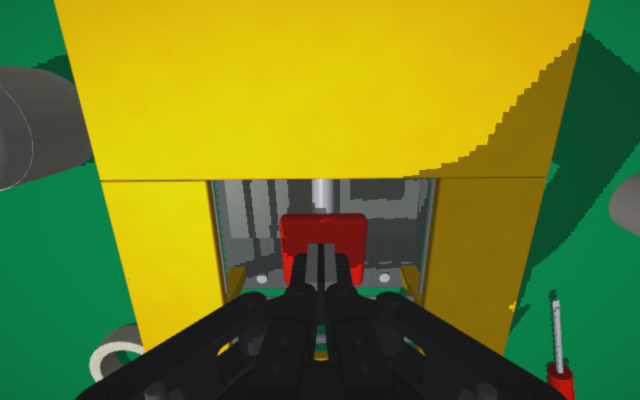

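```bash
python3 - <<'E'
from h import *
c=viewer.get_calibration("wrist"); o=telemetry.get_obs(); M=RR(o["eef_rot"])
for p in [(240,305),(262,292),(320,243),(398,303),(160,345),(120,370)]:
    d=M.T@ray(c,*p); q=M.T@(c["origin"]-o["eef_pos"]); 
    for y in (-.012,0,.0):
        t=(y-q[1])/d[1]; print(p,y,(1e3*(q+t*d)).round(1))
E
```

```text
(240, 305) -0.012 [-29.6 -12.  -44.6]
(240, 305) 0 [-34.5   0.  -29.8]
(240, 305) 0.0 [-34.5   0.  -29.8]
(262, 292) -0.012 [-23.1 -12.  -37.2]
(262, 292) 0 [-26.8   0.  -21.1]
(262, 292) 0.0 [-26.8   0.  -21.1]
(320, 243) -0.012 [ -0.9 -12.    2.6]
(320, 243) 0 [-1.   0.  25.2]
(320, 243) 0.0 [-1.   0.  25.2]
(398, 303) -0.012 [ 27.5 -12.  -43.5]
(398, 303) 0 [ 32.2   0.  -28.5]
(398, 303) 0.0 [ 32.2   0.  -28.5]
(160, 345) -0.012 [-49.3 -12.  -62.8]
(160, 345) 0 [-57.4   0.  -50.9]
(160, 345) 0.0 [-57.4   0.  -50.9]
(120, 370) -0.012 [-55.9 -12.  -71.5]
(120, 370) 0 [-65.1   0.  -61.1]
(120, 370) 0.0 [-65.1   0.  -61.1]
```

Emit:
step_arm(
  plan=[
    [[0,0,0.002],[0,0,0]],
    [[0,0,0.004],[0,0,0]],
    [[0,0,0.004],[0,0,0]],
  ],
)

```text
time_s: 4.65
eef_pos: [0.5647, -0.222, 0.1302]
eef_rot: [-0.0, -0.695, 0.719, 0.0]
wrist_force: [-3.8, -0.5, 3.6]
opening: 0.0
```

Emit:
step_arm(
  plan=[
    [[0,0,0.002],[0,0,0]],
    [[0,0,0.003],[0,0,0]],
    [[0,0,0.003],[0,0,0]],
  ],
)

```text
time_s: 4.95
eef_pos: [0.5648, -0.2221, 0.1289]
eef_rot: [-0.0, -0.695, 0.719, 0.0]
wrist_force: [-9.7, 1.2, 13.8]
opening: 0.0
```

Emit:
step_arm(
  plan=[
    [[0,0,0.002],[0,0,0]],
    [[0,0,0.003],[0,0,0]],
    [[0,0,0.003],[0,0,0]],
  ],
)

```text
time_s: 5.25
eef_pos: [0.5649, -0.2222, 0.1285]
eef_rot: [-0.0, -0.695, 0.719, -0.0]
wrist_force: [-17.1, 4.8, 30.3]
opening: -0.003
```

Emit:
step_arm(
  plan=[
    [[0,0,0.002],[0,0,0]],
    [[0,0,0.002],[0,0,0]],
  ],
)

```text
time_s: 5.45
eef_pos: [0.565, -0.2223, 0.1282]
eef_rot: [-0.001, -0.695, 0.719, -0.001]
wrist_force: [-22.0, 7.7, 41.1]
opening: -0.001
```

Emit:
step_arm(
  plan=[
    [[0,0,-0.005],[0,0,0]],
    [[0,0,-0.025],[0,0,0]],
    [[0,0,-0.05],[0,0,0]],
    [[0,0,-0.09],[0,0,0]],
    [[0,0,-0.125],[0,0,0]],
  ],
)

```text
time_s: 5.95
eef_pos: [0.5655, -0.2216, 0.2485]
eef_rot: [0.001, -0.695, 0.719, -0.0]
wrist_force: [0.9, 0.4, -0.1]
opening: 0.001
```

Emit:
step_arm(
  plan=[
    [[0,0.04,-0.01],[0,0,0]],
    [[0,0.08,-0.02],[0,0,0]],
    [[0,0.115,-0.02],[0,0,0]],
    [[0,0.115,-0.02],[0,0,0]],
    [[0,0.115,-0.02],[0,0,0]],
  ],
)

```text
time_s: 6.45
eef_pos: [0.4505, -0.2181, 0.2676]
eef_rot: [0.001, -0.695, 0.719, -0.001]
wrist_force: [-0.5, -0.6, 0.2]
opening: 0.002
```

```bash
python3 - <<'E'
from h import *
c=viewer.get_calibration("wrist"); im=viewer.camera("wrist"); cv2.imwrite("pics/w4.png",im[:,:,::-1])
S=viewer.camera('scene'); T=viewer.camera("top")
cv2.imwrite('pics/s4.png',cv2.resize(S[120:260,180:340,::-1],(800,600)))
h=im.astype(int)[:120,250:400]; m=(h[...,0]>120)&(h[...,1]<80); v,u=np.nonzero(m); print(u.min()+250,u.max()+250,v.min(),v.max())
# pad corners for joint q, hinge
def cor(q):
    a=np.radians(-2); e=np.array([np.cos(a),np.sin(a),0]); n=np.array([-e[1],e[0],0]); W=np.array([.567,-.2228,0])
    H=np.array([100,118]); out=[]
    for dx in(-23,23):
        for dy in(-23,23):
            r=np.array([-100+dx,24.]); x=r[0]*np.cos(q)-r[1]*np.sin(q); z=r[0]*np.sin(q)+r[1]*np.cos(q)
            out.append(W+e*(100+x)/1e3+n*dy/1e3+[0,0,(118+z)/1e3])
    return out
S0=cv2.imread("pics/scene0.png")[:,:,::-1]
def q(I):
    h=I[165:195,240:275].astype(int); m=(h[...,0]>120)&(h[...,1]<80); v,u=np.nonzero(m); return u.mean()+240,v.mean()+165,len(u)
print("scene pad",q(S0),q(S)); s=viewer.get_calibration("scene")
for j in (0,.03,.06,.15,.19,.22): print(j,np.mean([proj(s,p) for p in cor(j)],0).round(2),"wrist rows",[proj(c,p).round(1).tolist() for p in cor(j)])
go([.52,.297,.25],-90)
E
```

```text
294 349 25 83
scene pad (np.float64(256.2919254658385), np.float64(178.01863354037266), 161) (np.float64(257.37908496732024), np.float64(180.9738562091503), 153)
0 [255.71 176.97] wrist rows [[350.6, 80.4], [293.6, 80.5], [352.6, 15.4], [291.8, 15.4]]
0.03 [255.95 177.37] wrist rows [[350.2, 81.5], [294.0, 81.5], [352.3, 17.1], [292.1, 17.2]]
0.06 [256.16 177.78] wrist rows [[349.7, 82.4], [294.4, 82.4], [351.9, 18.8], [292.4, 18.8]]
0.15 [256.72 179.15] wrist rows [[348.5, 84.0], [295.5, 84.0], [351.0, 22.9], [293.3, 22.9]]
0.19 [256.92 179.81] wrist rows [[348.0, 84.3], [296.0, 84.3], [350.6, 24.3], [293.6, 24.4]]
0.22 [257.05 180.32] wrist rows [[347.7, 84.3], [296.3, 84.4], [350.3, 25.3], [293.9, 25.3]]
t 6.6 pos [ 0.4511 -0.2181  0.2673] yaw x -91.93 tilt [ 8.e-04 -0.e+00 -1.e+00] F [0.16 0.25 0.58] open 0.002
turn [-0.05 -0.   -1.93]
shift mm [-517.2  -51.5   17.3]
```

View pics/w4.png

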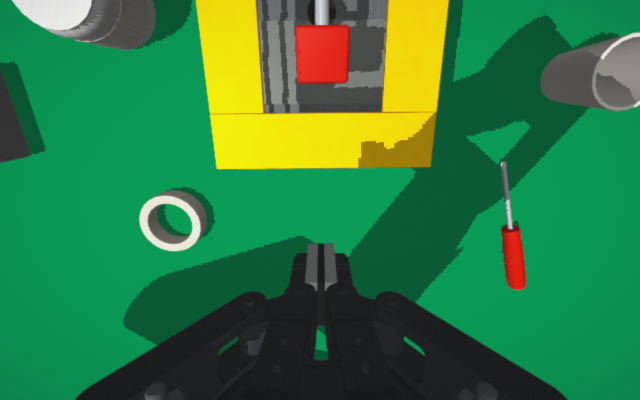

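View pics/s4.png

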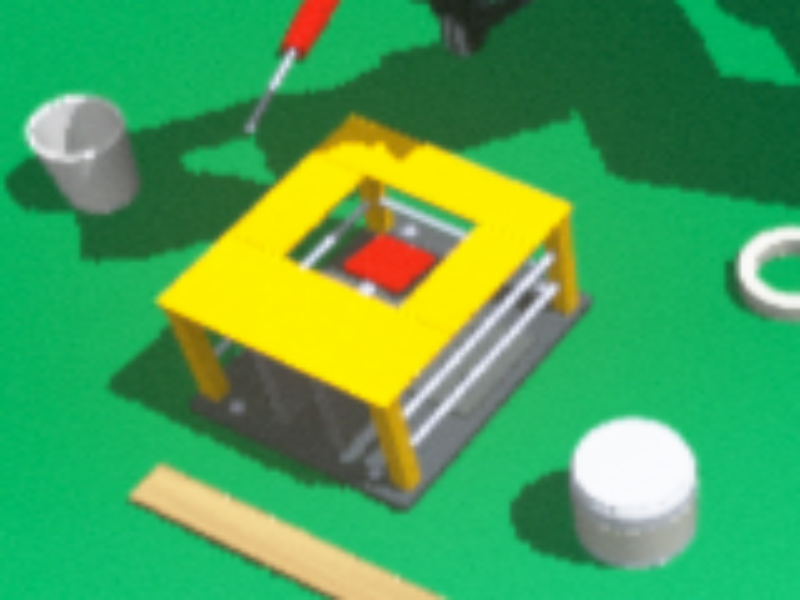

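Emit:
step_arm(
  plan=[
    [[-0.035,0.001,0],[0,0,0]],
    [[-0.08,0.003,0],[0,0,0]],
    [[-0.125,0.004,0],[0,0,0]],
    [[-0.17,0.006,0],[0,0,-1]],
    [[-0.215,0.007,0],[0,0,-2]],
  ],
)

```text
time_s: 7.1
eef_pos: [0.4509, -0.0009, 0.2672]
eef_rot: [-0.0, 0.708, -0.707, 0.0]
wrist_force: [0.2, 0.1, 0.9]
opening: 0.003
```

Emit:
step_arm(
  plan=[
    [[-0.045,0,0],[0,0,0]],
    [[-0.09,0,0],[0,0,0]],
    [[-0.135,0,0],[0,0,0]],
    [[-0.18,0,0],[0,0,0]],
    [[-0.225,0,0],[0,0,0]],
  ],
)

```text
time_s: 7.6
eef_pos: [0.4505, 0.2249, 0.2671]
eef_rot: [-0.0, 0.708, -0.706, -0.0]
wrist_force: [0.8, 0.4, -0.3]
opening: 0.006
```

Emit:
step_arm(
  plan=[
    [[-0.03,0,0],[0,0,0]],
    [[-0.07,0,0],[0,0,0]],
    [[-0.07,0,0],[0,0,0]],
    [[-0.07,0,0],[0,0,0]],
  ],
)

```text
time_s: 8.0
eef_pos: [0.45, 0.2934, 0.2665]
eef_rot: [0.001, 0.708, -0.706, -0.0]
wrist_force: [0.7, -0.7, 0.3]
opening: -0.0
```

```bash
python3 - <<'E'
from h import *
c=viewer.get_calibration("wrist"); im=viewer.camera("wrist"); cv2.imwrite("pics/w5.png",im[:,:,::-1])
o=telemetry.get_obs()
x0=[]
for p in ((.5225,.2972,.065),(.5225,.214,.065)): print(proj(c,p))
hsv=cv2.cvtColor(im,cv2.COLOR_RGB2HSV); print(np.round(proj(c,(.5225,.2972,.065))).astype(int))
go([.5225,.2972,.12],-90)
E
```

```text
[317.86414025 103.82199497]
[395.87958851 104.0939312 ]
[318 104]
t 8.05 pos [0.4502 0.2925 0.2667] yaw x -89.88 tilt [-9.e-04 -6.e-04 -1.e+00] F [-0.38 -0.65 -0.04] open 0.003
turn [ 0.05 -0.04  0.12]
shift mm [ -4.7 -72.4 146.6]
```

View pics/w5.png

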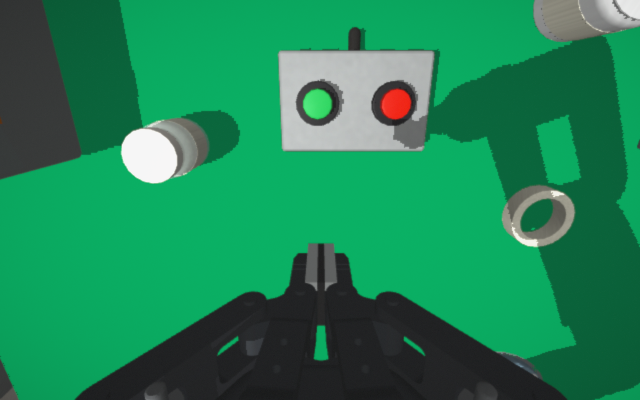

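Emit:
step_arm(
  plan=[
    [[-0.002,-0.03,0.02],[0,0,0]],
    [[-0.0045,-0.06,0.055],[0,0,0]],
    [[-0.0045,-0.0725,0.1],[0,0,0]],
    [[-0.0045,-0.0725,0.14],[0,0,0]],
    [[-0.0045,-0.0725,0.156],[0,0,0]],
  ],
)

```text
time_s: 8.55
eef_pos: [0.5206, 0.2943, 0.1065]
eef_rot: [-0.003, -0.707, 0.708, 0.002]
wrist_force: [0.4, -1.6, -0.8]
opening: -0.0
```

Emit:
step_arm(
  plan=[
    [[0,0,0.01],[0,0,0]],
    [[0,0,0.02],[0,0,0]],
    [[0,0,0.025],[0,0,0]],
    [[0,0,0.025],[0,0,0]],
  ],
)

```text
time_s: 8.95
eef_pos: [0.523, 0.2968, 0.0871]
eef_rot: [-0.001, 0.707, -0.707, 0.0]
wrist_force: [0.6, 0.2, 0.4]
opening: -0.001
```

```bash
python3 - <<'E'
from h import *
cv2.imwrite("pics/w6.png",viewer.camera("wrist")[:,:,::-1])
cv2.imwrite('pics/s6.png',cv2.resize(viewer.camera("scene")[180:280,350:450,::-1],(600,600)))
go([.5225,.2972,.068],-90)
E
```

```text
t 9.05 pos [0.5234 0.2971 0.0876] yaw x -89.94 tilt [ 2.1e-03  7.0e-04 -1.0e+00] F [-0.01 -0.66  0.08] open 0.0
turn [-0.12  0.04  0.06]
shift mm [-0.1  0.9 19.6]
```

View pics/w6.png

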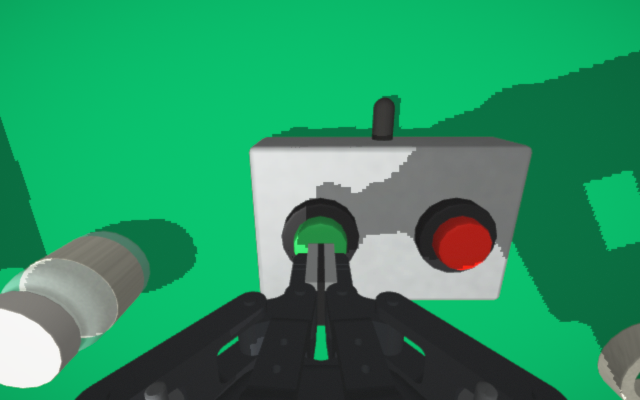

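View pics/s6.png

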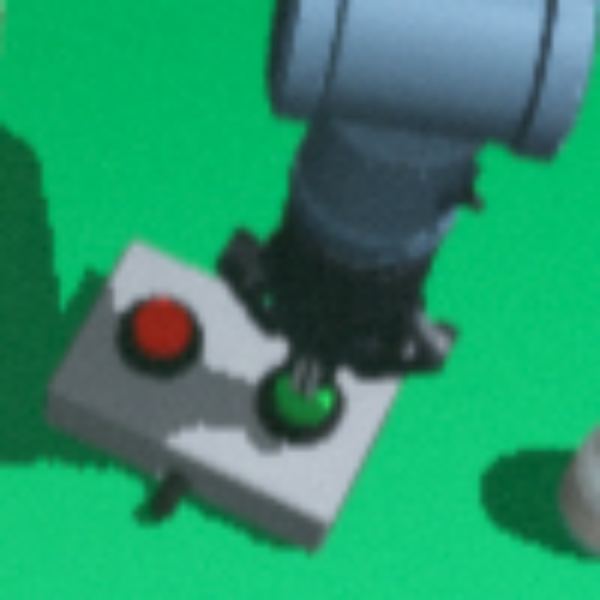

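Emit:
step_arm(
  plan=[
    [[0,0,0.008],[0,0,0]],
    [[0,0,0.013],[0,0,0]],
    [[0,0,0.016],[0,0,0]],
    [[0,0,0.016],[0,0,0]],
  ],
)

```text
time_s: 9.45
eef_pos: [0.5229, 0.2969, 0.0704]
eef_rot: [-0.0, 0.707, -0.707, 0.0]
wrist_force: [-0.5, 0.4, 4.1]
opening: 0.003
```

Emit:
step_arm(
  plan=[
    [[0,0,0.002],[0,0,0]],
    [[0,0,0.003],[0,0,0]],
    [[0,0,0.003],[0,0,0]],
  ],
)

```text
time_s: 9.75
eef_pos: [0.523, 0.2969, 0.0689]
eef_rot: [-0.0, 0.707, -0.707, 0.0]
wrist_force: [-4.1, -0.6, 13.6]
opening: -0.002
```

Emit:
step_arm(
  plan=[
    [[0,0,0.002],[0,0,0]],
    [[0,0,0.003],[0,0,0]],
    [[0,0,0.003],[0,0,0]],
  ],
)

```text
time_s: 10.05
eef_pos: [0.5232, 0.297, 0.0686]
eef_rot: [-0.0, 0.708, -0.707, 0.0]
wrist_force: [-12.4, -5.1, 32.7]
opening: 0.001
```

Stopped hard at 33 N (5 N spring), so it is right in. Releasing.

Emit:
step_arm(
  plan=[
    [[0,0,-0.01],[0,0,0]],
    [[0,0,-0.03],[0,0,0]],
    [[0,0,-0.07],[0,0,0]],
    [[0,0,-0.11],[0,0,0]],
    [[0,0,-0.15],[0,0,0]],
  ],
)

```text
time_s: 10.55
eef_pos: [0.5219, 0.2963, 0.215]
eef_rot: [0.001, 0.707, -0.707, -0.0]
wrist_force: [0.4, 0.4, 0.2]
opening: 0.001
```

Emit:
step_arm(
  plan=[
    [[0,0.04,-0.01],[0,0,0]],
    [[0,0.08,-0.03],[0,0,0]],
    [[0,0.08,-0.03],[0,0,0]],
    [[0,0.08,-0.03],[0,0,0]],
    [[0,0.08,-0.03],[0,0,0]],
  ],
)

```text
time_s: 11.05
eef_pos: [0.4429, 0.2964, 0.2437]
eef_rot: [0.0, 0.707, -0.707, -0.0]
wrist_force: [0.5, 0.5, 0.1]
opening: 0.004
```

```bash
python3 - <<'E'
from h import *
S=viewer.camera("scene"); T=viewer.camera("top"); W=viewer.camera("wrist")
cv2.imwrite('pics/s7.png',S[:,:,::-1]); cv2.imwrite('pics/w7.png',W[:,:,::-1])
S0=cv2.imread("pics/scene0.png")[:,:,::-1]; T0=cv2.imread("pics/top0.png")[:,:,::-1]
def q(I,b,f):
    h=I[b[1]:b[3],b[0]:b[2]].astype(int); v,u=np.nonzero(f(h)); return (u.mean()+b[0]).round(2),(v.mean()+b[1]).round(2),len(u)
red=lambda h:(h[...,0]>120)&(h[...,1]<80)
grn=lambda h:(h[...,1]>100)&(h[...,0]<80)&(h[...,2]<110)
for n,b,f in(("pad",(240,165,275,195),red),("stop",(366,225,390,246),red),("start",(392,240,408,252),grn)): print(n,q(S0,b,f),q(S,b,f))
go([.5,.3,.25])
E
```

```text
pad (np.float64(256.29), np.float64(178.02), 161) (np.float64(257.4), np.float64(180.95), 152)
stop (np.float64(376.8), np.float64(233.94), 71) (np.float64(376.77), np.float64(233.82), 74)
start (np.float64(400.34), np.float64(245.2), 79) (np.float64(400.39), np.float64(245.2), 76)
t 11.2 pos [0.443  0.2963 0.2433] yaw x -90.0 tilt [-1.6e-03 -7.0e-04 -1.0e+00] F [-0.2  -0.42  0.3 ] open 0.0
shift mm [ -3.7 -57.   -6.8]
```

View pics/s7.png

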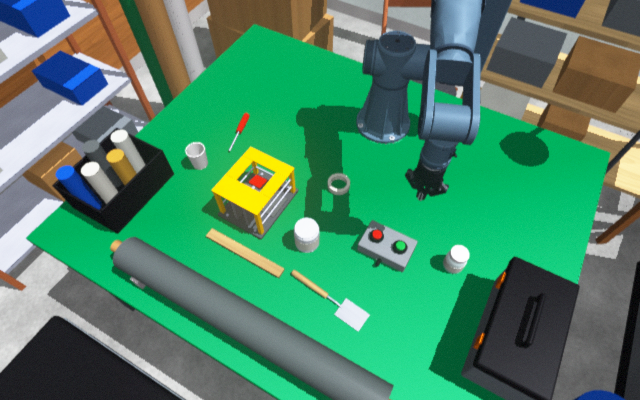

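The lever pad is low in the window at (257,181), both buttons are out at (377,234) and (400,245), and the loose things have not moved. The arm is clear of everything.

```bash
python3 -c "
from bench import ticket
print(ticket.hand_in())"
```

```text
the job is handed in; nothing more can be done
None
```

The job is done in the order asked and handed in at about 11 s of the 45 s allowed. No verdict was reported.

- **Lever:** I pressed the pad through the guard window with shut fingertips until it met the lower stop. The tips were at about 120 mm with 41 N of push. After I withdrew, the pad's image matched the fully-down angle of about 0.22 rad. It was still there in the last picture, just before the hand-in.
- **Guard:** there was no force on the way in or out. Nothing senses contact with the guard directly, but I estimated about 15 mm or more between the gripper linkage and the plate.
- **Start button:** I pressed it to its hard stop, at 33 N against a spring of about 5 N, and let go. The last picture shows it back out.
- **Rest of the bench:** the stop button measured unmoved. The loose things look where they were, though I checked those by eye only. The wrist force is about zero with the arm clear.

No check failed or disagreed.

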